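# Stow the clip jar in the latched bay

## Task

Lift the steel latch bar by its red knob over its catch, swing the yellow gate wide open, at least square to the front of the bay, and let the bar drop back down. Then roll the glass jar lying in front of the bay gently in under the clear roof until its middle lies over the yellow stripe on the floor, between the two rubber ribs, without overrunning the rear rib and without lifting the jar or standing it up. Finally swing the gate fully shut so that the bar drops behind its catch, and leave the other things around where they are.

Things in the scene. Friction and masses are not known exactly. Their poses are not given: they have to be found in the camera images.
- bay: Low stowage bay fixed on the worktop. Origin on the worktop in the middle of its open front; x points into the bay, y left, z up. Opening 162 mm wide (y = -81 to +81 mm) between posts 20 x 20 mm, fronts at x = 0. Side walls 64 mm high, back wall at x = 131. The jar rolls on the bare worktop.
- roof_edge (a point): Middle of the front lower edge of the bay's clear flat roof, which covers bay x = 10 to 142, y = -101 to +101 mm; underside 155, top 164 mm above the worktop (clear sheet 160). An upright gripper cannot follow the jar in: reach in from the front, tool tilted 30 to 45 degrees, tips leading.
- catch (a point): Top of the catch's nose, 109 mm high, on the front of the bay's right post (bay y = -101 to -83 mm). The nose is upright on the bay side (x = -26) and 14 mm thick; in front of it a slope falls toward the robot to 90 mm height at x = -63.
- gate (a joint): Opening angle of the gate, rad: 0 shut (across the front of the bay), grows as its free right end swings out toward the robot; stop at 1.75. Light friction, stays where it is left (about 0.5 N moves it). Held within about 0.03 while the bar is down behind the nose; the bar is clear of nose and slope from about 0.35.
- latch_bar (a joint): Lift of the latch bar, rad: 0 down and level, grows as its free end rises, stop at 0.6; falls by its own weight when let go. Above 0.12 its end clears the nose. If the gate is pushed shut with the bar down, the bar rides up the slope by itself (a few newtons) and drops behind the nose; it may be lifted by hand instead.
- bar_pivot (a point): Pivot of the latch bar on the gate: 66 mm from the hinge line, 105 mm high, 12 mm in front of the gate's middle plane. Bar: steel, 141 mm long, 16 high, 8 thick, along the outer face of the gate; its free end is 121 mm beyond the pivot, away from the hinge.
- latch_knob (a point): Centre of the red ball knob, 24 mm across, that lifts the bar: 55 mm from the pivot toward the free end, standing 42 mm out from the middle of the bar on a stem 10 mm thick, square to the gate's outer face. With gate shut and bar down it is at bay x = -60, y = -30, z = 105 mm.
- gate_hinge (a point): Point on the gate's vertical hinge line at 140 mm height; the line is at bay x = -6, y = +91 mm. The gate is a yellow frame 12 mm thick, centred on the hinge plane, from 12 to 166 mm from the hinge and 12 to 150 mm high, with a clear pane.
- jar: Glass jar of clips with steel lid, 66 mm diameter, 122 mm long, 0.3 kg, lying on its side in front of the bay, clear of the gate's sweep, about parallel to the gate, lid to the right. Origin in the middle of its base; z axis along the jar to the lid. It rolls freely and runs on after a push. Push low: pushed at or above its axis (33 mm high) by grippy fingers it jams.
- mark (a point): Centre of the yellow stripe painted across the floor of the bay, 60 mm inside the front, at worktop height; the stripe is 18 mm wide along bay x and runs along bay y. Rounded rubber ribs lie along it: one 2.5 mm high at x = 46 (a light bump to roll over, about 1.5 N), one 7 mm high at x = 83. The jar settles between them; a careless push rolls it over the rear one.
- gate_rail (a point): Point on the outer face of the gate's yellow top rail (rail 22 mm high, 128 to 150 mm above the worktop), 140 mm from the hinge; above the latch bar, a place to push the gate shut.
- jar_mid (a point): Middle of the jar: on its axis, 61 mm from base and lid.
- tape: Bystander: roll of black tape lying flat, 68 mm across, 19 mm high; origin under its centre.
- driver: Bystander: screwdriver with amber handle, 220 mm long, lying left of the bay; origin under its middle.
- pc_mouse: Bystander: black computer mouse, 108 x 60 x 36 mm; origin under its centre.
- gauge: Bystander: folded feeler gauge, 95 x 22 x 14 mm, lying on the bay's clear roof; origin under its middle.
- battery_top (a point): Fixed obstacle: about the middle of the top of a black battery right of the jar and in front of the bay's right side; battery 165 mm high, world x 0.37 to 0.58, y -0.12 to +0.18 m, with a white tub on top reaching 235 mm. Further right, about x 0.5 to 0.9, y -0.2 to -0.42, a computer tower 360 mm high with a microphone on top (465 mm): draw back before swinging past.

How it is judged:
On the way, in this order (a step that is already met when the one before it is completed fails the run):
1. the latch bar is lifted over its catch while the gate is still shut (value of joint latch_bar above 0.09 rad and value of joint gate below 0.12 rad).
2. the gate stands open (at least about 83 degrees) and the bar has dropped back down on the gate (value of joint gate above 1.45 rad and value of joint latch_bar below 0.06 rad), for 0.2 s.
3. the jar lies at rest over the stripe with the gate still open (x of jar_mid in the frame of bay between 0.045 and 0.075 m and y of jar_mid in the frame of bay between -0.03 and 0.03 m and angle between the z axis of jar and the y axis of bay, either way round below 0.2 rad and linear speed of jar below 0.02 m/s and value of joint gate above 1.2 rad), for 0.2 s.
At the end, for the whole second after the job is handed in: The gate is shut (within 0.05 rad) with the bar down behind its catch (within 0.05 rad), and the jar lies at rest inside the bay, its middle within 15 mm of the stripe's centre line and 30 mm of the middle of the bay's width, its axis along the stripe within 0.2 rad (x of jar_mid in the frame of bay between 0.045 and 0.075 m and y of jar_mid in the frame of bay between -0.03 and 0.03 m and angle between the z axis of jar and the y axis of bay, either way round below 0.2 rad and linear speed of jar below 0.02 m/s and value of joint each of gate, latch_bar below 0.05 rad); the robot touches nothing.
It fails at once if the jar overruns: its middle goes more than 30 mm past the stripe's centre line (x of jar_mid in the frame of bay above 0.09 m).
It fails at once if the jar is lifted (its middle more than 60 mm above the worktop) or stood up (height (world z) of jar_mid above 0.06 m or angle between jar's own z axis and vertical below 1.1 rad or angle between jar's own z axis and vertical above 2.04 rad).
It fails at once if the jar is struck or shoved hard: moves faster than 0.4 m/s (linear speed of jar above 0.4 m/s).
It fails at once if a bystander is moved by more than 30 mm (distance of any of tape, driver, pc_mouse, gauge from where it was at the start of the episode above 0.03 m).
It also fails if it takes over 72 s, if anything falls off the work surface, if the arm or the gripper's body presses on something with over 40 N, if the wrist force passes 120 N, or if a joint passes its speed limit or range.

## Robot

A 6-joint arm with a two-finger parallel gripper is mounted at the origin on a cart in front of the work surface, level with it; the furniture and walls round the work are solid. World frame = base frame: x ahead of the robot, y to its left, z up, the work surface at z = 0. Lengths are in m, angles in rad, forces in N, time in s.
With the tool pointing down it reaches from about 0.35 to 0.975 m from the base axis. Payload 17.4 kg.
Tool frame: the origin (TCP) lies midway between the tips of the shut fingers; the grasp point (between the pads) lies 19 mm behind it (manip.grasp_offset is the distance from the TCP to the grasp point, in m); z points along the fingers, y is the line along which they close (so a half turn about z gives the same grasp; the last joint's range is limited). The gripper opens to 85 mm and grips with 20 to 120 N. Pads are 22 mm wide; open, the fingers measure 114 mm over their backs; the gripper's body (76 mm by 85 mm) begins 54 mm behind the grasp point. The pads swing forward as they close: fully open they stand 13 mm farther back than shut.
Start: joints at [-0.038, 0.116, 1.442, -0, 1.584, -0.038], TCP at [0.675, -0, 0.231] pointing down, gripper open.
Joint ranges: [-2.83, 2.83], [-0.83, 2.19], [0.07, 2.5], [-1.14, 4.28], [0.01, 3], [-2.97, 2.97]. Speed limits (rad/s): [1.89, 1.89, 2.22, 3.14, 3.14, 3.14].

## Interface

Orientations are given as a unit quaternion [x, y, z, w].
In Python, from cell import manip gives the robot as it stands. The module is installed in compiled form; this text tells all that it offers.
- The arm moves only by the shell command python3 -m handwheel 'ROWS' [FORCE]. ROWS is JSON, a list of rows, each a list of 3 entries, a list of its own where there are three numbers: the opening in per cent of the stroke, from 0 (shut) to 100 (fully open), then the shift along the tool's x, y, z normalised to -1 to 1, where 1 is 0.6 m, then the turn about the tool's z normalised to -1 to 1, where 1 is pi rad. In form: [[hand, [dx, dy, dz], roll], ...]. A call has exactly 10 rows; each row is the pose to reach, as a shift and turn from the pose commanded when the call began, along the tool's axes at that moment, turning the shorter way round; what a row does not reach only later rows make up. A row lasts 1/8 s, in which the tool goes at most 62.5 mm and 10.7 degrees, less where a joint would pass 70% of its speed; a pose out of reach is approached as far as the arm can. A call with a number of a shift or a turn outside -1 to 1 is refused whole. A call with a gripper value outside its range is refused whole. The fingers move at their own pace and stop on an object; FORCE is the grip in N (left out, the last holds). Time passes only in rows, so rows that repeat a pose let the fingers close, or fill a call up. It gives the time, the measured TCP pose, the force, the opening and the grip force at its end, in the units of the state.
- manip.get_state(): the state, without advancing time (a new reading comes with each control period).
- manip.snapshot(name): name is "scene" or "side" or "wrist"; returns a dict with "frame" (384x512x3 uint8, red, green, blue), "mtx" (3x3 intrinsics, pixels), "distortion" ([k1, k2, p1, p2, k3] as OpenCV has them; the pictures are not rectified), "R" (3x3) and "t" (3): a world point X has camera coordinates R X + t; the wrist camera has in their place "hand_eye" (4x4, takes a point from camera to tool coordinates, whose origin is the TCP and whose axes are the flange's). Camera axes: x right, y down, z forward; pixel columns grow to the right and rows downward; lengths in m; the calibration is good to about 2 mm. A picture is of the moment at which its call begins: read the wrist's pose just before it. There is no depth.
- manip.hand_in(): hands the job in; it is judged then, once.
The state is a dict: "clock": time; "joints": joint angles; "dq": joint speeds; "joint_efforts": joint torques, N m; "tcp_pos": TCP position; "tool_rot": TCP orientation; "contact_force": force on the tool from outside, world axes, zero at the start; "torque": the same for the moment, N m; "gripper_width": finger opening in m; "grip_force": force on a finger pad.
Only numpy, scipy, OpenCV 4.12 (cv2) and the standard library are available. Lean on these libraries where they do the work, as an engineer would, in place of code of your own. Each camera call takes 0.05 s, during which the arm holds its last target. There are 200 camera calls.

## Working session

There is one attempt and no reset: what is moved stays moved. The work goes in short steps, Python scripts to look and compute and a shell command to move; the robot and the scene stay as the last step left them, time stands still between calls to the robot, and variables do not carry over. Pictures are saved under pics/ and viewed, at most 10 in all, crops included, and the job is handed in when it is done.

```bash
mkdir -p pics
cat > h.py <<'E'
import numpy as np, cv2
from cell import manip
from scipy.spatial.transform import Rotation as Rn
def snap(n,f=None):
    s=manip.get_state(); d=manip.snapshot(n)
    if n=='wrist':
        T=np.eye(4);T[:3,:3]=Rn.from_quat(s['tool_rot']).as_matrix();T[:3,3]=s['tcp_pos']
        W=np.linalg.inv(T@np.array(d['hand_eye'])); d['R']=W[:3,:3];d['t']=W[:3,3]
    if f: cv2.imwrite('pics/'+f,d['frame'][:,:,::-1])
    return d
def ray(d,u,v):
    p=cv2.undistortPoints(np.array([[[u,v]]],float),np.array(d['mtx']),np.array(d['distortion']))[0,0]
    R=np.array(d['R']);t=np.array(d['t']).ravel()
    return -R.T@t, R.T@np.array([p[0],p[1],1])
def plane(d,u,v,z):
    o,r=ray(d,u,v); return o+r*(z-o[2])/r[2]
def tri(d1,p1,d2,p2):
    (a,r),(b,s)=ray(d1,*p1),ray(d2,*p2)
    k=np.linalg.lstsq(np.c_[r,-s],b-a,rcond=None)[0]
    x,y=a+k[0]*r,b+k[1]*s
    return (x+y)/2,np.linalg.norm(x-y)
def proj(d,X):
    return cv2.projectPoints(np.array(X,float).reshape(-1,1,3),cv2.Rodrigues(np.array(d['R']))[0],np.array(d['t'],float),np.array(d['mtx']),np.array(d['distortion']))[0][:,0]
E
python3 - <<'E'
from h import *
s=manip.get_state();print(s)
a=snap('scene');b=snap('side');c=snap('wrist')
for d in(a,b,c):print(ray(d,256,192))
im=np.vstack([np.hstack([a['frame'],b['frame']])])
cv2.imwrite('pics/a.png',a['frame'][:,:,::-1]);cv2.imwrite('pics/b.png',b['frame'][:,:,::-1])
E
```

```text
{'clock': 0.0, 'joints': array([-3.77761608e-02,  1.16484169e-01,  1.44230203e+00, -3.27700952e-05,
        1.58400160e+00, -3.78027440e-02]), 'dq': array([-0.00029682,  0.00223944,  0.00190496, -0.00044899, -0.00049619,
       -0.00084927]), 'joint_efforts': array([-3.01628024e-03, -7.32023120e+01, -6.32483125e+01, -3.67824050e-04,
        6.55109907e-03, -4.52531231e-05]), 'tcp_pos': array([6.74795017e-01, 5.40851978e-06, 2.30540572e-01]), 'tool_rot': array([ 7.07097402e-01,  7.07115907e-01, -4.18296756e-04, -4.27071299e-04]), 'contact_force': array([-0.70890344, -0.43982931, -0.04800341]), 'torque': array([-0.03683157, -0.02429148,  0.0385119 ]), 'grip_force': 0.0, 'gripper_width': 0.08540592512208083}
(array([0.21955243, 0.94538179, 0.77640663]), array([ 0.34489564, -0.6720625 , -0.65570599]))
(array([0.85816032, 1.07364859, 0.98933615]), array([-0.2715418 , -0.61698131, -0.73870393]))
(array([0.67577315, 0.08493905, 0.37285622]), array([-0.01359683, -0.33237848, -0.94316984]))
```

View pics/a.png

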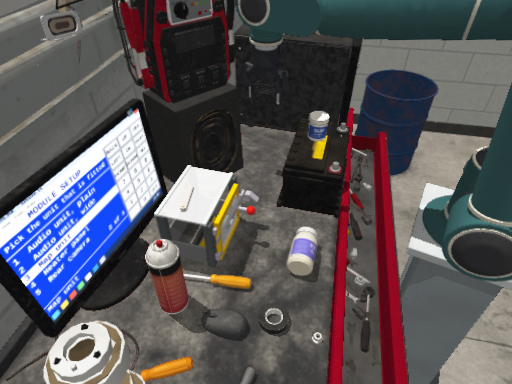

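View pics/b.png

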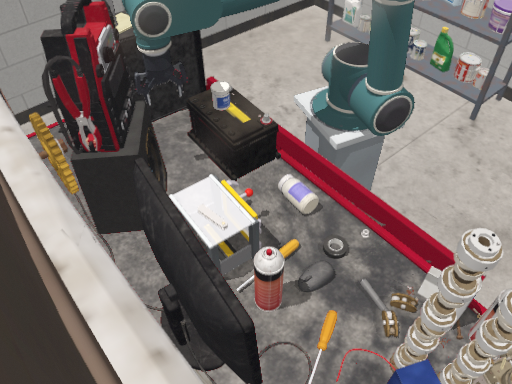

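The jar lies at about (302,252) in scene and (298,195) in side. The bay is near (205,215) and (215,215), with the red knob at (251,210) and (250,192). I'll enlarge the bay in both views.

Run:
```python
import cv2,numpy as np
a=cv2.imread('pics/a.png')[155:305,140:340];b=cv2.imread('pics/b.png')[155:305,150:350]
r=[cv2.resize(x,None,fx=4,fy=3.8,interpolation=cv2.INTER_CUBIC) for x in(a,b)]
for n,x in zip('cd',(a,b)): cv2.imwrite(f'pics/{n}.png',cv2.resize(x,None,fx=4,fy=4,interpolation=cv2.INTER_CUBIC))
```

```text
(no output)
```

View pics/c.png

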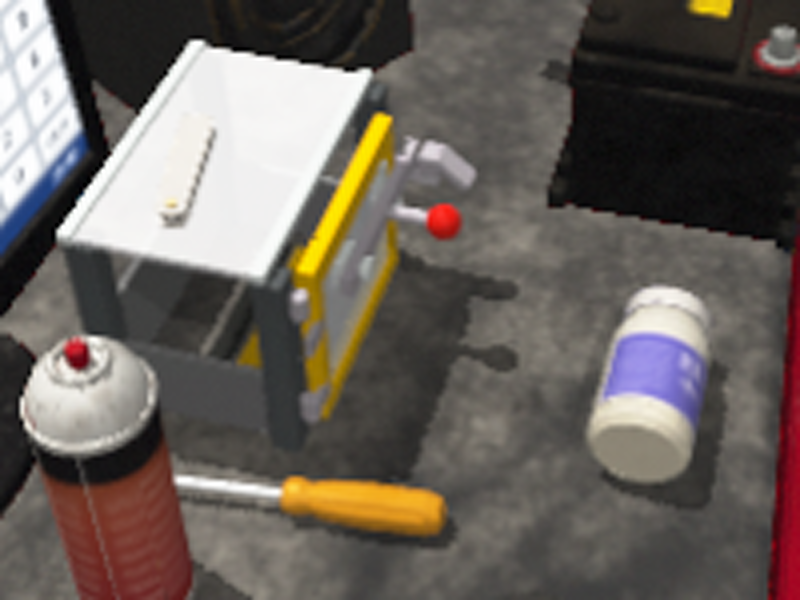

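View pics/d.png

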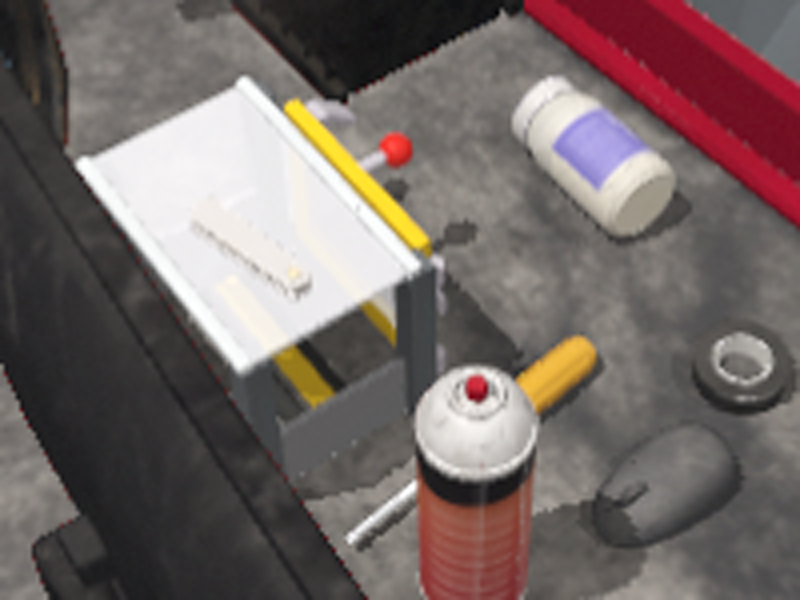

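The crops show the roof corners, the knob at crop (443,221) / (396,149), and the jar: base near (643,450) / (647,203), lid near (670,300) / (535,105). Next I compute the poses.

Run:
```python
from h import *
import json
a=snap('scene');b=snap('side')
A=lambda u,v:(140+u/4,155+v/4)
B=lambda u,v:(150+u/4,155+v/4)
pts={'FR':((372,70),(245,80)),'FL':((265,278),(420,268)),'BL':((60,240),(240,370)),'BR':((197,42),(80,162))}
bay={'FR':(10,-101),'FL':(10,101),'BL':(142,101),'BR':(142,-101)}
P=[];Q=[]
for k,(p,q) in pts.items():
    X=tri(a,A(*p),b,B(*q)); print(k,X[0].round(4),round(X[1],4),plane(a,*A(*p),.164).round(3),plane(b,*B(*q),.164).round(3))
    P.append(X[0][:2]);Q.append(np.array(bay[k])/1000)
K=tri(a,A(443,221),b,B(396,149));print('knob',K)
P.append(K[0][:2]);Q.append(np.array([-.06,-.03]))
P=np.array(P);Q=np.array(Q);pc=P.mean(0);qc=Q.mean(0)
H=(Q-qc).T@(P-pc);th=np.arctan2(H[0,1]-H[1,0],H[0,0]+H[1,1])
R=np.array([[np.cos(th),-np.sin(th)],[np.sin(th),np.cos(th)]]);o=pc-R@qc
print('th',th,'o',o,'res mm',((Q@R.T+o-P)*1000).round(1).tolist())
np.savez('bay.npz',th=th,o=o)
for n,p,q in(('base',(643,445),(647,203)),('lid',(670,300),(535,105))):
    X=tri(a,A(*p),b,B(*q));print(n,X[0].round(3),X[1],'bay',(R.T@(X[0][:2]-o)).round(3))
for n,p,z in (('tape',(743,362),.015),('driverend',(590,350),.015)):
    X=plane(b,*B(*p),z);print(n,X.round(3),'bay',(R.T@(X[:2]-o)).round(3))
for c in((.37,-.12),(.58,-.12),(.37,.18),(.58,.18)):print('bat',(R.T@(np.array(c)-o)).round(3))
```

```text
FR [0.6364 0.2715 0.1596] 0.0023 [0.634 0.275 0.164] [0.638 0.277 0.164]
FL [0.5955 0.4674 0.1571] 0.0008 [0.591 0.472 0.164] [0.598 0.473 0.164]
BL [0.7223 0.4941 0.1569] 0.0027 [0.716 0.501 0.164] [0.723 0.497 0.164]
BR [0.7601 0.2984 0.1602] 0.0007 [0.757 0.303 0.164] [0.76  0.301 0.164]
knob (array([0.55129779, 0.32878786, 0.1054915 ]), np.float64(0.0010603796853537269))
th 0.19823302820533006 o [0.60407976 0.36830521] res mm [[-2.6, -0.2], [-1.5, 1.9], [1.1, 1.2], [3.1, -1.2], [-0.1, -1.7]]
base [0.38  0.387 0.031] 0.005967203308860135 bay [-0.215  0.063]
lid [0.41  0.266 0.033] 0.007161411130894785 bay [-0.21  -0.062]
tape [0.385 0.533 0.015] bay [-0.183  0.204]
driverend [0.475 0.479 0.015] bay [-0.105  0.134]
bat [-0.326 -0.433]
bat [-0.12  -0.474]
bat [-0.267 -0.139]
bat [-0.061 -0.18 ]
```

```bash
cat >> h.py <<'E'
_b=np.load('bay.npz');th=float(_b['th']);o=_b['o']
R2=np.array([[np.cos(th),-np.sin(th)],[np.sin(th),np.cos(th)]])
tobay=lambda X:np.r_[R2.T@(np.array(X[:2])-o),X[2:]]
toworld=lambda X:np.r_[R2@np.array(X[:2])+o,X[2:]]
def st():
    s=manip.get_state();M=Rn.from_quat(s['tool_rot']).as_matrix()
    h=np.arctan2(M[1,0],M[0,0])-th
    print('t',round(s['clock'],2),'bay mm',(tobay(s['tcp_pos'])*1000).round(1),'head',round(np.degrees(h),1),'F',s['contact_force'].round(1),'w',round(s['gripper_width'],4),'grip',round(s['grip_force'],1),'j6',s['joints'][5].round(2))
    return s,M,h
def go(bx,by,z,head=None):  # mm, deg, bay frame
    s,M,h=st()
    d=M.T@(toworld([bx/1000,by/1000,z/1000])-s['tcp_pos'])/.6
    r=0 if head is None else -((np.radians(head)-h+np.pi)%(2*np.pi)-np.pi)/np.pi
    print('  ->',(bx,by,z,head),'d',d.round(4).tolist(),'roll',round(r,4))
E
python3 - <<'E'
from h import *
b=snap('side');a=snap('scene')
for u,v in((150+525/4,155+12/4),(150+800/4,155+225/4)):print('rail foot bay',tobay(plane(b,u,v,0)).round(3))
print('can',tobay(plane(b,269,303,0)).round(3),'cantop',tri(a,(159,243),b,(269,252))[0].round(3))
go(None or -60,-30,330,180); go(-60,-30,200,180)
print(tobay([.675,0,.33]))
E
```

```text
rail foot bay [-0.289 -0.171  0.   ]
rail foot bay [-0.31   0.132  0.   ]
can [0.064 0.228 0.   ] cantop [0.619 0.595 0.211]
t 0.35 bay mm [  -3.  -375.1  231.2] head 78.6 F [-0.1  0.2 -0.4] w 0.0855 grip 0.0 j6 -0.04
  -> (-60, -30, 330, 180) d [0.5452, -0.2064, -0.1647] roll -0.5631
t 0.35 bay mm [  -3.  -375.1  231.2] head 78.6 F [-0.1  0.2 -0.4] w 0.0855 grip 0.0 j6 -0.04
  -> (-60, -30, 200, 180) d [0.5452, -0.2063, 0.052] roll -0.5631
[-0.00300168 -0.37505919  0.33      ]
```

```bash
python3 -m handwheel '[[60,[0,0,-0.165],-0.06],[60,[0,0,-0.165],-0.12],[60,[0.1,-0.035,-0.165],-0.18],[60,[0.2,-0.07,-0.165],-0.24],[60,[0.3,-0.1,-0.165],-0.3],[60,[0.4,-0.15,-0.165],-0.36],[60,[0.5,-0.19,-0.165],-0.42],[60,[0.545,-0.206,-0.1],-0.48],[60,[0.545,-0.206,0],-0.54],[60,[0.545,-0.206,0.05],-0.563]]' 40
python3 - <<'E'
from h import *
snap('wrist','w1.png')
c=cv2.imread('pics/w1.png');h=cv2.cvtColor(c,cv2.COLOR_BGR2HSV)
d=snap('wrist')
m=(((h[...,0]<8)|(h[...,0]>172))&(h[...,1]>170)&(h[...,2]>90)).astype(np.uint8)
n,l,s,ce=cv2.connectedComponentsWithStats(m)
for i in range(1,n):
    if s[i,4]>60:print(s[i],ce[i].round(1),(tobay(plane(d,*ce[i],.105))*1000).round(1))
go(-60,-30,84,180)
E
```

```text
clock: 1.6
tcp_pos: [0.5502, 0.3272, 0.1978]
tool_rot: [-0.102, 0.995, -0.001, -0.002]
contact_force: [0.5, -0.3, -0.0]
gripper_width: 0.0514
grip_force: 0.0
[248 184  25  24 502] [260.  195.8] [-59.7 -29.5 105. ]
[ 448  256   64   84 1674] [476.5 295.5] [ 52.2 203.5 105. ]
[439 274  12  25 120] [443.9 284.5] [ 37.7 164.2 105. ]
t 1.7 bay mm [-61.1 -30.3 197.4] head -179.9 F [-0.7 -0.1 -0.6] w 0.051 grip 0.0 j6 -1.27
  -> (-60, -30, 84, 180) d [-0.0028, 0.0009, 0.189] roll 0.0003
```

View pics/w1.png

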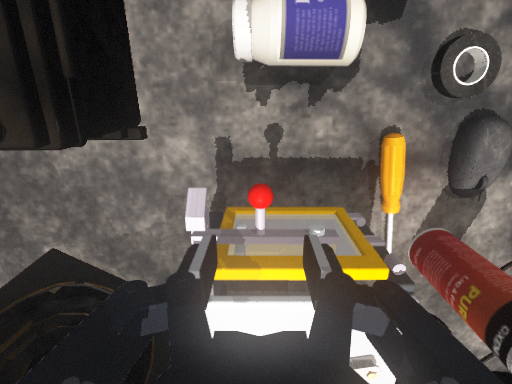

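The wrist view shows the knob at (260,196), within 1 mm of the estimate. Jar and driver are clear. Next: descend, grip and lift.

```bash
python3 -m handwheel '[[60,[-0.002,0,0.08],0],[60,[-0.002,0,0.15],0],[60,[-0.002,0,0.189],0],[60,[-0.002,0,0.189],0],[0,[-0.002,0,0.189],0],[0,[-0.002,0,0.189],0],[0,[-0.002,0,0.189],0],[0,[-0.002,0,0.175],0],[0,[-0.002,0,0.16],0],[0,[-0.002,0,0.16],0]]' 40
python3 - <<'E'
from h import *
s,M,h=st()
d=snap('scene','s2.png')
# arc waypoints, bar lift ~.25
p0=tobay(s['tcp_pos'])*1000
H=np.array([-6,91.]);r=p0[:2]-H
for t in np.arange(0.17,1.63,.16):
    c,s_=np.cos(-t),np.sin(-t)
    q=H+np.array([[c,-s_],[s_,c]])@r
    dd=M.T@(toworld([q[0]/1000,q[1]/1000,p0[2]/1000])-s['tcp_pos'])/.6
    print(round(t,2),q.round(),dd.round(3),round(t/np.pi,3))
E
```

```text
clock: 2.95
tcp_pos: [0.5527, 0.3293, 0.1067]
tool_rot: [-0.099, 0.995, 0.002, 0.001]
contact_force: [2.3, 17.0, -6.0]
gripper_width: 0.021
grip_force: 40.1
t 2.95 bay mm [-58.1 -28.2 106.7] head -180.0 F [ 2.3 17.  -6. ] w 0.021 grip 40.1 j6 -1.27
0.17 [-77. -18.] [ 0.032  0.018 -0.   ] 0.054
0.33 [-94.  -5.] [0.06  0.039 0.   ] 0.105
0.49 [-108.   10.] [0.083 0.064 0.   ] 0.156
0.65 [-120.   28.] [0.102 0.093 0.   ] 0.207
0.81 [-128.   47.] [0.117 0.125 0.   ] 0.258
0.97 [-134.   67.] [0.126 0.158 0.   ] 0.309
1.13 [-136.   87.] [0.13  0.192 0.   ] 0.36
1.29 [-135.  108.] [0.128 0.227 0.001] 0.411
1.45 [-131.  128.] [0.121 0.261 0.001] 0.462
1.61 [-123.  148.] [0.108 0.293 0.001] 0.512
```

Run:
```python
from h import *
w=snap('wrist','w2.png')['frame']; s=snap('scene')['frame']
st()
x=cv2.resize(s[165:275,185:285],(400,440),interpolation=cv2.INTER_CUBIC); y=cv2.resize(w[150:350,160:360],(400,440))
cv2.imwrite('pics/e.png',np.hstack([x,y])[:,:,::-1])
```

```text
t 3.1 bay mm [-58.1 -28.2 106.4] head -180.0 F [ 2.2 17.5 -5.3] w 0.0211 grip 40.2 j6 -1.27
```

View pics/e.png

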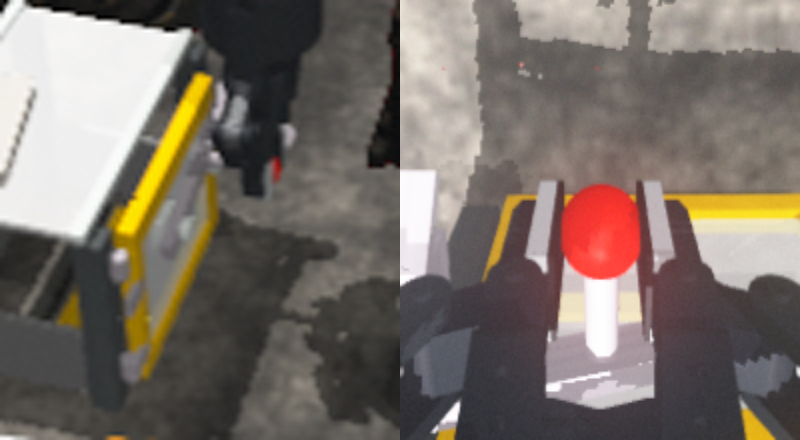

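The knob is held between the pads and lifted. The side force comes from the knob's arc around the bar pivot. Next I swing the gate open along its arc.

```bash
python3 -m handwheel '[[0,[0.032,0.02,0],0.054],[0,[0.06,0.041,0],0.105],[0,[0.083,0.066,0],0.156],[0,[0.102,0.095,0],0.207],[0,[0.117,0.127,0],0.258],[0,[0.126,0.16,0],0.309],[0,[0.13,0.194,0],0.36],[0,[0.128,0.229,0],0.411],[0,[0.121,0.263,0],0.462],[0,[0.108,0.295,0],0.512]]'
python3 - <<'E'
from h import *
st()
E
```

```text
clock: 4.35
tcp_pos: [0.4542, 0.4892, 0.1064]
tool_rot: [0.65, 0.76, 0.001, -0.0]
contact_force: [4.9, 2.0, -1.9]
gripper_width: 0.0213
grip_force: 40.7
t 4.35 bay mm [-123.1  148.1  106.4] head 87.5 F [ 4.9  2.  -1.9] w 0.0213 grip 40.7 j6 0.63
```

```bash
python3 -m handwheel '[[0,[0,0,0.015],0],[0,[0,0,0.03],0],[0,[0,0,0.03],0],[60,[0,0,0.03],0],[60,[0,0,0.03],0],[60,[0,0,0.03],0],[60,[0,0,-0.05],0],[60,[0,0,-0.15],0],[60,[0,0,-0.22],0],[60,[0,0,-0.22],0]]'
python3 - <<'E'
from h import *
st()
d=snap('wrist','w3.png')
go(-212,0,240,-90)
E
```

```text
clock: 5.6
tcp_pos: [0.4551, 0.4887, 0.2419]
tool_rot: [0.648, 0.761, 0.003, 0.0]
contact_force: [0.0, -0.4, -0.5]
gripper_width: 0.0514
grip_force: 0.0
t 5.6 bay mm [-122.3  147.3  241.9] head 87.8 F [ 0.  -0.4 -0.5] w 0.0514 grip 0.0 j6 0.62
t 5.65 bay mm [-122.8  147.   239. ] head 87.8 F [-0.2  1.  -0.6] w 0.0512 grip 0.0 j6 0.62
  -> (-212, 0, 240, -90) d [-0.2505, -0.1391, -0.0023] roll 0.9878
```

View pics/w3.png

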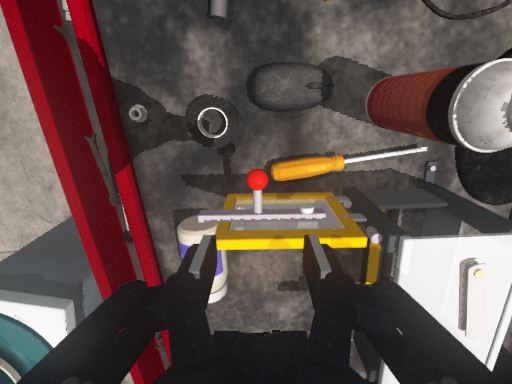

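The gate stands open and the bar lies level on it, with the knob at (258,180). Now I turn and move over the jar.

```bash
python3 -m handwheel '[[100,[-0.05,-0.03,-0.03],-0.055],[100,[-0.1,-0.06,-0.03],-0.11],[100,[-0.15,-0.08,-0.03],-0.165],[100,[-0.2,-0.11,-0.03],-0.22],[100,[-0.25,-0.139,-0.03],-0.275],[100,[-0.25,-0.139,-0.03],-0.33],[100,[-0.25,-0.139,-0.03],-0.385],[100,[-0.25,-0.139,-0.03],-0.44],[100,[-0.25,-0.139,-0.03],-0.495],[100,[-0.25,-0.139,-0.03],-0.55]]'
python3 -m handwheel '[[100,[0,0,0],-0.055],[100,[0,0,0],-0.11],[100,[0,0,0],-0.165],[100,[0,0,0],-0.22],[100,[0,0,0],-0.275],[100,[0,0,0],-0.33],[100,[0,0,0],-0.385],[100,[0,0,0],-0.44],[100,[0,0,0],-0.46],[100,[0,0,0],-0.46]]'
python3 - <<'E'
from h import *
go(-212,0,240,-90)
d=snap('wrist','w4.png')
st()
E
```

```text
clock: 6.9
tcp_pos: [0.3956, 0.3264, 0.2537]
tool_rot: [-0.161, 0.987, -0.001, -0.001]
contact_force: [1.1, -0.1, -0.2]
gripper_width: 0.0851
grip_force: 0.0
clock: 8.15
tcp_pos: [0.3957, 0.3264, 0.254]
tool_rot: [0.771, -0.636, -0.0, 0.001]
contact_force: [0.1, -0.9, -0.3]
gripper_width: 0.0853
grip_force: 0.0
t 8.15 bay mm [-212.6   -0.   254. ] head -90.4 F [ 0.1 -0.9 -0.3] w 0.0853 grip 0.0 j6 -2.69
  -> (-212, 0, 240, -90) d [-0.0, -0.001, 0.0233] roll -0.0023
t 8.2 bay mm [-212.5    0.   254.3] head -90.5 F [ 0.3 -0.4  0.4] w 0.0852 grip 0.0 j6 -2.69
```

View pics/w4.png

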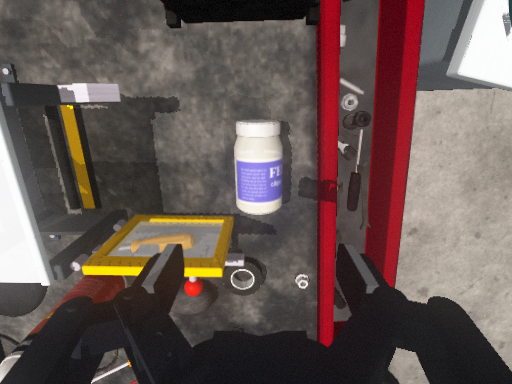

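Jar in wrist view: columns 235–284, rows 121–214, nearly upright in the picture. The gate is open (lower left).

Run:
```python
from h import *
d=snap('wrist')
for u,v in((259.5,130),(259.5,165),(260,190),(260,205)):print((tobay(plane(d,u,v,.033))*1000).round(1))
# edges
for l,r,v in((236,281,130),(235,284,175),(236,284,205)):
    o1,a=ray(d,l,v);_,b=ray(d,r,v);m=a/np.linalg.norm(a)+b/np.linalg.norm(b);X=o1+m*(.033-o1[2])/m[2];print(v,(tobay(X)*1000).round(1))
k=tobay(plane(d,194,288,.105))*1000;print('knob',k,'gate',np.degrees(np.arctan2(*(k[:2]-[-6,91]))))
print('rail corner',tobay(plane(d,233,220,.15))*1000,tobay(plane(d,226,272,.15))*1000)
print('red rail inner', [ (tobay(plane(d,320,v,.1))*1000).round() for v in(100,250)])
```

```text
[-211.7  -42.7   33. ]
[-211.3    4.9   33. ]
[-211.8   41.5   33. ]
[-211.6   64.6   33. ]
130 [-210.4  -42.7   33. ]
175 [-211.2   19.3   33. ]
205 [-211.6   64.6   33. ]
knob [-124.01535496  152.35604712  105.        ] gate -62.530130566915894
rail corner [-184.45214422   32.96022248  150.        ] [-174.31409384   94.97035666  150.        ]
red rail inner [array([-275.,  -81.,  100.]), array([-287.,   99.,  100.])]
```

The gate is at about 93°. Jar centre is (-211, ~2) mm in the bay frame, parallel to the bay's y axis. I descend straddling the jar, since the open hand is wider than the jar.

```bash
python3 -m handwheel '[[100,[0,-0.011,0.08],-0.002],[100,[0,-0.011,0.16],-0.002],[100,[0,-0.011,0.23],-0.002],[100,[0,-0.011,0.28],-0.002],[100,[0,-0.011,0.32],-0.002],[100,[0,-0.011,0.35],-0.002],[100,[0,-0.011,0.38],-0.002],[100,[0,-0.011,0.4],-0.002],[100,[0,-0.011,0.41],-0.002],[100,[0,-0.011,0.415],-0.002]]'
python3 - <<'E'
from h import *
st()
a=snap('wrist');
st()
w=cv2.resize(a['frame'],(400,300));s=cv2.resize(snap('scene')['frame'][180:300,230:350],(400,400))
cv2.imwrite('pics/f.png',np.hstack([np.vstack([w,np.zeros((100,400,3),np.uint8)]),s])[:,:,::-1])
E
```

```text
clock: 9.5
tcp_pos: [0.4025, 0.328, 0.0063]
tool_rot: [0.773, -0.634, 0.0, -0.0]
contact_force: [0.2, 0.4, -0.5]
gripper_width: 0.0853
grip_force: 0.0
t 9.5 bay mm [-2.056e+02  2.000e-01  6.300e+00] head -90.0 F [ 0.2  0.4 -0.5] w 0.0853 grip 0.0 j6 -2.7
t 9.55 bay mm [-2.057e+02  2.000e-01  6.200e+00] head -90.0 F [-0.8  0.  -1.3] w 0.0854 grip 0.0 j6 -2.7
```

View pics/f.png

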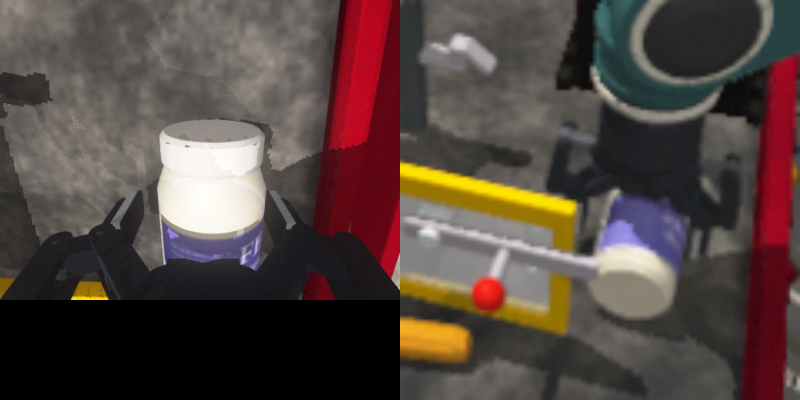

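```bash
python3 -m handwheel '[[100,[0,0,0.01],0],[100,[0,-0.006,0.009],0],[100,[0,-0.018,-0.001],0],[100,[0,-0.032,-0.008],0],[100,[0,-0.048,-0.008],0],[100,[0,-0.064,-0.008],0],[100,[0,-0.08,-0.008],0],[100,[0,-0.096,-0.008],0],[100,[0,-0.112,-0.008],0],[100,[0,-0.128,-0.008],0]]'
python3 - <<'E'
from h import *
st()
E
```

```text
clock: 10.85
tcp_pos: [0.4783, 0.3431, 0.0111]
tool_rot: [0.774, -0.634, -0.0, 0.0]
contact_force: [0.2, -0.5, 0.0]
gripper_width: 0.0854
grip_force: 0.0
t 10.85 bay mm [-1.283e+02  1.000e-01  1.110e+01] head -90.0 F [ 0.2 -0.5  0. ] w 0.0854 grip 0.0 j6 -2.76
```

```bash
python3 -m handwheel '[[100,[0,-0.016,0],0],[100,[0,-0.032,0],0],[100,[0,-0.048,0],0],[100,[0,-0.064,0],0],[100,[0,-0.08,0],0],[100,[0,-0.096,0],0],[100,[0,-0.112,0],0],[100,[0,-0.122,0],0],[100,[0,-0.13,0],0],[100,[0,-0.13,0],0]]'
python3 - <<'E'
from h import *
st()
a=snap('wrist');
st()
w=cv2.resize(a['frame'],(400,300));s=cv2.resize(snap('scene')['frame'][180:300,190:310],(400,400))
cv2.imwrite('pics/g.png',np.hstack([np.vstack([w,np.zeros((100,400,3),np.uint8)]),s])[:,:,::-1])
E
```

```text
clock: 12.1
tcp_pos: [0.5543, 0.3584, 0.0111]
tool_rot: [0.773, -0.634, -0.0, 0.0]
contact_force: [-0.1, 0.9, -0.1]
gripper_width: 0.0854
grip_force: 0.0
t 12.1 bay mm [-50.8   0.1  11.1] head -90.0 F [-0.1  0.9 -0.1] w 0.0854 grip 0.0 j6 -2.8
t 12.15 bay mm [-51.    0.1  11. ] head -90.0 F [-0.3  0.3  0.3] w 0.0855 grip 0.0 j6 -2.8
```

View pics/g.png

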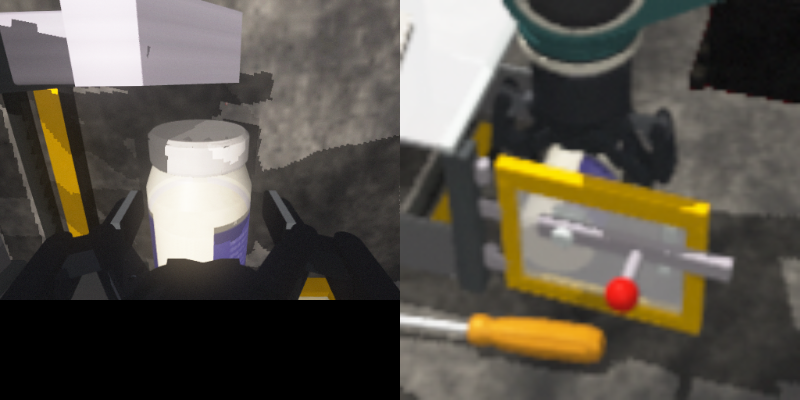

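The jar rides between the fingers close to the front one, with no contact force, and the gate is still open. I'll back out a little, lift clear of the roof edge and go behind the jar.

```bash
python3 -m handwheel '[[100,[0,0.01,0],0],[100,[0,0.02,0],0],[100,[0,0.03,0],0],[100,[0,0.036,0],0],[100,[0,0.04,0],0],[100,[0,0.04,0],0],[100,[0,0.04,0],0],[100,[0,0.04,0],0],[100,[0,0.04,0],0],[100,[0,0.04,0],0]]'
python3 -m handwheel '[[100,[0,0,-0.03],0],[100,[0,0,-0.07],0],[100,[0,0,-0.12],0],[100,[0,0,-0.18],0],[100,[0,0,-0.24],0],[100,[0,0,-0.3],0],[100,[0,0.05,-0.33],0],[100,[0,0.12,-0.33],0],[100,[0,0.18,-0.33],0],[100,[0,0.18,-0.33],0]]'
cat >> h.py <<'E'
def jar(save=None):
    # lid/body bright or purple blob in the wrist view -> label centroid & bay x of its columns
    d=snap('wrist',save);f=d['frame'];hs=cv2.cvtColor(f,cv2.COLOR_RGB2HSV)
    m=((hs[...,0]>112)&(hs[...,0]<135)&(hs[...,1]>80)&(hs[...,2]>60)).astype(np.uint8)
    n,l,s,ce=cv2.connectedComponentsWithStats(m)
    for i in sorted(range(1,n),key=lambda i:-s[i,4])[:2]:
        c,r=(tobay(plane(d,*ce[i],.05))*1000).round(1),s[i]
        print('  purple',r.tolist(),ce[i].round(),'bay@z50',c,'edges@z33',[(tobay(plane(d,u,ce[i][1],.033))*1000).round()[0] for u in(r[0],r[0]+r[2])])
    return d
E
python3 - <<'E'
from h import *
st();jar('w5.png')
E
```

```text
clock: 13.45
tcp_pos: [0.5306, 0.3536, 0.0111]
tool_rot: [0.774, -0.634, 0.0, -0.0]
contact_force: [0.2, -0.1, -1.0]
gripper_width: 0.0852
grip_force: 0.0
clock: 14.7
tcp_pos: [0.4232, 0.3322, 0.2112]
tool_rot: [0.774, -0.633, 0.0, -0.001]
contact_force: [0.3, -0.6, 0.4]
gripper_width: 0.0853
grip_force: 0.0
t 14.7 bay mm [-184.5    0.3  211.2] head -90.0 F [ 0.3 -0.6  0.4] w 0.0853 grip 0.0 j6 -2.72
  purple [190, 168, 6, 31, 89] [192. 182.] bay@z50 [-103.   11.   50.] edges@z33 [np.float64(-96.0), np.float64(-103.0)]
  purple [147, 208, 13, 7, 40] [153. 211.] bay@z50 [-51.9  48.8  50. ] edges@z33 [np.float64(-36.0), np.float64(-53.0)]
```

```bash
cat >> h.py <<'E'
def jar2(v0=100,v1=225,tall=.033):
    d=snap('wrist');f=d['frame'].astype(int)
    m=((f.min(2)>110)).astype(np.uint8); m=cv2.morphologyEx(m,cv2.MORPH_OPEN,np.ones((3,3),np.uint8))
    n,l,s,ce=cv2.connectedComponentsWithStats(m)
    for i in sorted(range(1,n),key=lambda i:-s[i,4])[:4]:
        ys,xs=np.where(l==i);out=[]
        for r in np.linspace(ys.min()+6,ys.max()-4,4).astype(int):
            c=xs[ys==r]
            if len(c)<3: continue
            o1,a=ray(d,c.min(),r);_,b=ray(d,c.max(),r);q=a/np.linalg.norm(a)+b/np.linalg.norm(b)
            out.append(((tobay(o1+q*(tall-o1[2])/q[2])*1000).round()[:2].tolist(),int(c.min()),int(c.max()),int(r)))
        print(' ',s[i].tolist(),out)
    return d
E
python3 - <<'E'
from h import *
st();jar2()
E
```

```text
t 14.75 bay mm [-1.834e+02  2.000e-01  2.109e+02] head -90.0 F [0.1 0.2 0.5] w 0.0853 grip 0.0 j6 -2.72
  [4, 0, 339, 233, 34665] [([-29.0, -174.0], 33, 180, 6), ([-120.0, -102.0], 56, 330, 80), ([-159.0, -19.0], 140, 337, 154), ([-134.0, 80.0], 160, 283, 228)]
  [418, 89, 94, 281, 18164] [([-431.0, -88.0], 450, 511, 95), ([-450.0, 20.0], 437, 511, 185), ([-474.0, 156.0], 422, 511, 275), ([-602.0, 338.0], 507, 511, 365)]
  [0, 148, 83, 211, 7530] [([137.0, -19.0], 0, 2, 154), ([145.0, 70.0], 0, 31, 220), ([167.0, 179.0], 0, 46, 287), ([228.0, 316.0], 5, 21, 354)]
  [114, 233, 126, 60, 4130] [([-93.0, 97.0], 144, 239, 239), ([-81.0, 122.0], 131, 237, 255), ([-67.0, 148.0], 117, 234, 271), ([-21.0, 178.0], 145, 152, 288)]
```

```bash
sed -i 's/>110/>TH/; s/def jar2(v0=100,v1=225,tall/def jar2(TH=175,tall/' h.py
python3 - <<'E'
from h import *
d=jar2()
f=d['frame']
for r in(140,155,175,195):print(r,[int(x) for x in f[r,100:300:6].min(1)])
print(proj(d,[toworld([x/1000,y/1000,.033]) for x in(-90,-60,-30) for y in(-61,0,61)]).round().tolist())
E
```

```text
[419, 90, 93, 279, 16370] [([-431.0, -87.0], 451, 511, 96), ([-442.0, 20.0], 438, 497, 185), ([-474.0, 154.0], 424, 511, 274), ([-602.0, 336.0], 509, 511, 364)]
  [141, 126, 56, 104, 4550] [([-70.0, -45.0], 141, 187, 132), ([-70.0, -8.0], 142, 193, 163), ([-69.0, 32.0], 148, 193, 194), ([-66.0, 76.0], 155, 189, 225)]
  [0, 172, 48, 143, 3972] [([146.0, 11.0], 0, 3, 178), ([152.0, 73.0], 0, 22, 222), ([162.0, 142.0], 0, 37, 266), ([179.0, 222.0], 0, 47, 310)]
  [57, 78, 72, 23, 1009] [([5.0, -98.0], 58, 126, 84), ([-5.0, -94.0], 76, 127, 88), ([-3.0, -90.0], 76, 125, 92), ([-4.0, -86.0], 77, 128, 96)]
140 [76, 84, 84, 82, 80, 93, 94, 187, 253, 254, 254, 252, 248, 238, 207, 141, 99, 87, 92, 133, 144, 155, 131, 134, 136, 142, 127, 97, 106, 140, 123, 133, 113, 128]
155 [74, 83, 90, 90, 91, 99, 97, 234, 245, 249, 251, 248, 241, 232, 213, 177, 150, 90, 86, 81, 144, 132, 138, 131, 122, 101, 108, 101, 107, 109, 113, 111, 110, 114]
175 [67, 67, 66, 72, 83, 85, 90, 94, 168, 183, 244, 251, 249, 245, 229, 201, 106, 83, 82, 81, 112, 92, 109, 104, 87, 99, 99, 127, 128, 128, 137, 143, 164, 132]
195 [40, 61, 72, 79, 78, 82, 88, 87, 186, 179, 178, 250, 249, 246, 236, 204, 114, 100, 88, 84, 109, 95, 90, 100, 101, 106, 120, 107, 115, 117, 115, 113, 65, 73]
[[181.0, 118.0], [185.0, 169.0], [189.0, 215.0], [155.0, 118.0], [161.0, 169.0], [166.0, 215.0], [129.0, 118.0], [137.0, 169.0], [144.0, 215.0]]
```

```bash
python3 -m handwheel '[[100,[0,0,0.1],0],[100,[0,0,0.2],0],[100,[0,0,0.27],0],[100,[0,0,0.31],0],[100,[0,0,0.335],0],[100,[0,0,0.35],0],[100,[0,0,0.35],0],[100,[0,-0.01,0.35],0],[100,[0,-0.018,0.35],0],[100,[0,-0.018,0.35],0]]'
python3 - <<'E'
from h import *
s,_,_=st();d=jar2()
# where would a jar at x be
print(proj(d,[toworld([x/1000,-.061,.033]) for x in(-90,-70,-50)]).round().tolist())
E
```

```text
clock: 16.1
tcp_pos: [0.4358, 0.3347, -0.0005]
tool_rot: [0.773, -0.634, 0.0, -0.0]
contact_force: [0.5, 0.3, -0.3]
gripper_width: 0.0853
grip_force: 0.0
t 16.1 bay mm [-171.6    0.2   -0.5] head -90.0 F [ 0.5  0.3 -0.3] w 0.0853 grip 0.0 j6 -2.73
  [0, 178, 97, 203, 11990] [([-76.0, -49.0], 19, 59, 184), ([-70.0, -17.0], 0, 87, 248), ([-50.0, 21.0], 0, 53, 312), ([-19.0, 70.0], 0, 4, 376)]
  [183, 202, 11, 10, 102] [([-139.0, -38.0], 183, 193, 208), ([-139.0, -38.0], 183, 193, 207), ([-139.0, -38.0], 183, 193, 207), ([-139.0, -38.0], 183, 193, 207)]
  [412, 75, 11, 11, 98] [([-230.0, -90.0], 412, 422, 81), ([-230.0, -90.0], 412, 422, 81), ([-230.0, -90.0], 412, 422, 81), ([-230.0, -90.0], 412, 422, 81)]
  [92, 372, 11, 12, 90] [([-77.0, 69.0], 94, 101, 378), ([-77.0, 69.0], 94, 101, 378), ([-77.0, 69.0], 94, 101, 378), ([-76.0, 70.0], 93, 101, 379)]
[[65.0, 156.0], [19.0, 156.0], [-27.0, 157.0]]
```

```bash
python3 -m handwheel '[[100,[0,-0.014,0],0],[100,[0,-0.026,-0.008],0],[100,[0,-0.04,-0.018],0],[100,[0,-0.055,-0.02],0],[100,[0,-0.07,-0.02],0],[100,[0,-0.085,-0.02],0],[100,[0,-0.1,-0.02],0],[100,[0,-0.115,-0.02],0],[100,[0,-0.13,-0.02],0],[100,[0,-0.14,-0.02],0]]'
python3 - <<'E'
from h import *
s,_,_=st();d=jar2()
print(proj(d,[toworld([x/1000,-.061,.033]) for x in(-30,0,30)]).round().tolist())
a=snap('side','sd1.png');print(proj(a,[toworld([x/1000,y/1000,.033]) for x in(-30,0,30,60) for y in (-61,61)]).round().tolist())
E
```

```text
clock: 17.4
tcp_pos: [0.5182, 0.3511, 0.011]
tool_rot: [0.773, -0.634, -0.0, 0.0]
contact_force: [-0.5, 0.6, 0.5]
gripper_width: 0.0852
grip_force: 0.0
t 17.4 bay mm [-87.6   0.1  11. ] head -90.0 F [-0.5  0.6  0.5] w 0.0852 grip 0.0 j6 -2.78
  [0, 0, 156, 111, 14390] [([-0.0, -118.0], 0, 74, 6), ([-12.0, -107.0], 0, 136, 39), ([-11.0, -94.0], 0, 141, 72), ([-6.0, -81.0], 0, 133, 106)]
  [0, 158, 132, 157, 14137] [([13.0, -55.0], 21, 66, 164), ([11.0, -31.0], 0, 112, 212), ([16.0, -2.0], 0, 121, 261), ([52.0, 31.0], 0, 35, 310)]
  [241, 42, 206, 181, 12325] [([-160.0, -103.0], 436, 445, 48), ([-127.0, -81.0], 284, 435, 104), ([-128.0, -56.0], 293, 416, 161), ([-119.0, -28.0], 320, 333, 218)]
  [194, 0, 166, 72, 7670] [([-99.0, -117.0], 229, 357, 6), ([-91.0, -110.0], 209, 331, 26), ([-88.0, -103.0], 198, 328, 46), ([-76.0, -96.0], 199, 267, 67)]
[[134.0, 151.0], [69.0, 151.0], [6.0, 151.0]]
[[235.0, 207.0], [260.0, 234.0], [226.0, 212.0], [251.0, 240.0], [217.0, 217.0], [242.0, 245.0], [208.0, 221.0], [232.0, 250.0]]
```

```bash
python3 -m handwheel '[[100,[0,0,0.005],0],[100,[0,-0.004,0.01],0],[100,[0,-0.01,0.02],0],[100,[0,-0.016,0.022],0],[100,[0,-0.02,0.022],0],[100,[0,-0.024,0.022],0],[100,[0,-0.028,0.022],0],[100,[0,-0.028,0.022],0],[100,[0,-0.028,0.022],0],[100,[0,-0.028,0.022],0]]'
python3 - <<'E'
from h import *
s,_,_=st();d=jar2()
X=[toworld([x/1000,y/1000,.033]) for x in(-30,0,30,60) for y in (-61,-30)]
print(proj(d,X).round().tolist())
f=d['frame']
for r in(160,180,200,220,240):print(r,[int(x) for x in f[r,0:150:6].min(1)])
E
```

```text
clock: 18.75
tcp_pos: [0.535, 0.3545, -0.0005]
tool_rot: [0.773, -0.634, 0.001, -0.001]
contact_force: [-3.4, -6.0, 12.3]
gripper_width: 0.0854
grip_force: 5.8
t 18.75 bay mm [-70.4   0.   -0.5] head -90.0 F [-3.4 -6.  12.3] w 0.0854 grip 5.8 j6 -2.79
  [0, 0, 211, 122, 23668] [([-18.0, -115.0], 0, 204, 6), ([-17.0, -103.0], 0, 206, 43), ([-16.0, -90.0], 0, 209, 80), ([3.0, -77.0], 45, 105, 117)]
  [218, 0, 270, 223, 22011] [([-90.0, -114.0], 255, 387, 6), ([-111.0, -92.0], 281, 483, 76), ([-117.0, -65.0], 312, 454, 147), ([-109.0, -33.0], 338, 360, 218)]
  [0, 173, 144, 188, 16076] [([1.0, -51.0], 83, 106, 179), ([15.0, -23.0], 0, 139, 238), ([34.0, 11.0], 0, 104, 297), ([71.0, 53.0], 9, 14, 356)]
  [237, 206, 70, 33, 1001] [([-69.0, -36.0], 238, 279, 212), ([-73.0, -33.0], 237, 297, 219), ([-79.0, -29.0], 263, 300, 226), ([-82.0, -25.0], 268, 305, 234)]
[[163.0, 156.0], [171.0, 224.0], [92.0, 156.0], [105.0, 224.0], [22.0, 156.0], [41.0, 224.0], [-46.0, 157.0], [-22.0, 223.0]]
160 [114, 37, 43, 44, 41, 45, 59, 58, 60, 77, 140, 171, 173, 172, 177, 172, 174, 176, 105, 99, 91, 92, 96, 99, 97]
180 [172, 173, 174, 175, 177, 177, 177, 174, 175, 176, 179, 173, 175, 173, 179, 183, 184, 179, 172, 164, 161, 90, 81, 86, 90]
200 [196, 199, 195, 195, 205, 205, 196, 194, 192, 191, 191, 183, 183, 186, 179, 180, 177, 175, 172, 170, 167, 154, 89, 87, 84]
220 [210, 207, 211, 205, 205, 203, 206, 205, 203, 200, 201, 199, 194, 191, 190, 187, 179, 190, 191, 189, 181, 168, 169, 96, 88]
240 [220, 222, 221, 218, 228, 249, 255, 254, 253, 252, 252, 250, 248, 248, 244, 238, 230, 224, 206, 198, 208, 204, 197, 199, 129]
```

```bash
python3 -m handwheel '[[100,[0,0.006,-0.006],0],[100,[0,0.015,-0.012],0],[100,[0,0.025,-0.012],0],[100,[0,0.035,-0.012],0],[100,[0,0.035,-0.012],0],[100,[0,0.035,-0.012],0],[100,[0,0.035,-0.012],0],[100,[0,0.035,-0.012],0],[100,[0,0.035,-0.012],0],[100,[0,0.035,-0.012],0]]'
python3 - <<'E'
from h import *
s,_,_=st();d=snap('wrist')
X=[toworld([x/1000,y/1000,.033]) for x in(-30,0,30,60) for y in (-61,-30)]
print(proj(d,X).round().tolist())
f=d['frame']
for r in(140,150,160,170,180,200,220):print(r,[int(x) for x in f[r,0:180:6].min(1)])
# far views
for n in('scene','side'):
    c=snap(n); g=c['frame']; hs=cv2.cvtColor(g,cv2.COLOR_RGB2HSV)
    P=proj(c,[toworld([x/1000,y/1000,.033]) for x in(-20,60) for y in(-61,61)]);u0,v0=P.min(0).astype(int)-12;u1,v1=P.max(0).astype(int)+12
    m=(hs[...,0]>112)&(hs[...,0]<135)&(hs[...,1]>60)&(hs[...,2]>60);m[:v0]=0;m[v1:]=0;m[:,:u0]=0;m[:,u1:]=0
    ys,xs=np.where(m);print(n,len(xs),(u0,u1,v0,v1),xs.mean() if len(xs) else None,ys.mean() if len(xs) else None,P.round().tolist())
E
```

```text
clock: 20.05
tcp_pos: [0.5135, 0.3502, 0.0051]
tool_rot: [0.773, -0.634, -0.0, 0.0]
contact_force: [0.1, 0.5, 0.1]
gripper_width: 0.0853
grip_force: 0.0
t 20.05 bay mm [-92.3   0.1   5.1] head -90.0 F [0.1 0.5 0.1] w 0.0853 grip 0.0 j6 -2.78
[[118.0, 153.0], [129.0, 219.0], [50.0, 154.0], [66.0, 218.0], [-16.0, 154.0], [5.0, 218.0], [-79.0, 154.0], [-54.0, 218.0]]
140 [57, 57, 58, 78, 109, 105, 108, 109, 109, 100, 101, 101, 101, 99, 95, 93, 98, 97, 99, 97, 97, 91, 87, 84, 87, 90, 93, 90, 91, 90]
150 [42, 57, 58, 60, 100, 107, 111, 111, 111, 104, 97, 97, 99, 104, 102, 100, 98, 96, 96, 94, 95, 98, 93, 86, 83, 82, 84, 82, 86, 85]
160 [45, 57, 61, 74, 162, 176, 178, 176, 178, 174, 179, 179, 179, 180, 175, 171, 96, 102, 104, 93, 95, 100, 108, 105, 95, 89, 87, 87, 84, 86]
170 [176, 184, 179, 180, 182, 182, 179, 181, 178, 177, 180, 176, 180, 177, 177, 177, 169, 91, 95, 98, 104, 103, 99, 97, 92, 85, 86, 80, 76, 74]
180 [181, 180, 179, 182, 181, 179, 176, 177, 178, 187, 181, 181, 182, 181, 170, 166, 165, 165, 96, 95, 93, 94, 92, 96, 96, 100, 96, 85, 90, 85]
200 [205, 206, 203, 202, 199, 196, 195, 190, 190, 193, 188, 186, 182, 177, 177, 174, 166, 167, 87, 88, 91, 96, 90, 91, 90, 94, 97, 87, 113, 118]
220 [216, 213, 214, 210, 211, 207, 205, 200, 201, 196, 194, 222, 223, 206, 205, 198, 187, 180, 169, 164, 96, 117, 114, 112, 89, 85, 80, 77, 83, 85]
scene 79 (np.int64(186), np.int64(253), np.int64(200), np.int64(261)) 221.58227848101265 225.34177215189874 [[241.0, 218.0], [227.0, 250.0], [215.0, 213.0], [198.0, 244.0]]
side 58 (np.int64(196), np.int64(268), np.int64(196), np.int64(262)) 237.63793103448276 234.60344827586206 [[232.0, 209.0], [257.0, 236.0], [208.0, 221.0], [232.0, 250.0]]
```

```bash
cat >> h.py <<'E'
def jarx(n=1):
    # near silhouette edge of the jar at the lid rows -> axis x, from tangent geometry
    for _ in range(n):
        s=manip.get_state();d=snap('wrist');f=d['frame'].min(2).astype(int);out=[]
        for r in(176,184,200):
            row=cv2.GaussianBlur(f[r:r+1].astype(np.uint8),(5,1),0)[0].astype(int)
            u=np.where(row[:230]>140)[0]
            if len(u)==0: continue
            u=u.max();o1,a=ray(d,u,r);C=tobay(o1);X=tobay(plane(d,u,r,.033));q=X-C
            sn=abs(q[2])/np.hypot(q[0],q[2]);out.append((round((X[0]+.033/sn)*1000,1),int(u)))
        print(round(s['clock'],2),out)
E
python3 - <<'E'
from h import *
jarx(5)
E
```

```text
20.2 [(np.float64(-44.6), 229), (np.float64(-44.5), 229), (np.float64(-44.2), 229)]
20.25 [(np.float64(-44.6), 229), (np.float64(-44.5), 229), (np.float64(-44.2), 229)]
20.3 [(np.float64(-44.6), 229), (np.float64(-44.5), 229), (np.float64(-44.2), 229)]
20.35 [(np.float64(-44.6), 229), (np.float64(-44.5), 229), (np.float64(-44.2), 229)]
20.4 [(np.float64(-44.6), 229), (np.float64(-44.4), 229), (np.float64(-44.1), 229)]
```

```bash
sed -i 's/u=np.where(row\[:230\]>140)\[0\]/u=np.where(row[:230]<135)[0]/; s/u=u.max();o1/u=u[u>12].min();o1/' h.py
python3 - <<'E'
from h import *
jarx(3)
E
```

```text
20.45 [(np.float64(14.4), 108), (np.float64(14.7), 109), (np.float64(16.3), 109)]
20.5 [(np.float64(15.4), 106), (np.float64(15.2), 108), (np.float64(17.3), 107)]
20.55 [(np.float64(16.5), 104), (np.float64(16.2), 106), (np.float64(17.9), 106)]
```

```bash
python3 -m handwheel '[[100,[0,-0.02,0],0],[100,[0,-0.05,-0.01],0],[100,[0,-0.08,-0.025],0],[100,[0,-0.08,-0.025],0],[100,[0,-0.06,-0.025],0],[100,[0,-0.03,-0.025],0],[100,[0,0,-0.02],0],[100,[0,0,0],0],[100,[0,0,0],0],[100,[0,0,0],0]]'
python3 - <<'E'
from h import *
st();jarx(3)
d=snap('wrist','w7.png')['frame']
for r in(165,176,200,230):print(r,[int(x) for x in d[r,0:180:6].min(1)])
for n in('scene','side'):snap(n,n+'7.png')
E
```

```text
clock: 21.85
tcp_pos: [0.5138, 0.3503, 0.005]
tool_rot: [0.773, -0.634, -0.0, 0.0]
contact_force: [0.9, 0.2, 0.7]
gripper_width: 0.0855
grip_force: 0.0
t 21.85 bay mm [-92.1   0.1   5. ] head -90.0 F [0.9 0.2 0.7] w 0.0855 grip 0.0 j6 -2.78
21.85 [(np.float64(65.9), 13), (np.float64(67.3), 13), (np.float64(70.1), 13)]
21.9 [(np.float64(66.2), 13), (np.float64(67.6), 13), (np.float64(69.9), 14)]
21.95 [(np.float64(66.3), 13), (np.float64(67.7), 13), (np.float64(70.0), 14)]
165 [167, 40, 60, 54, 65, 143, 133, 144, 144, 149, 116, 105, 99, 99, 95, 95, 91, 122, 110, 98, 101, 106, 110, 105, 105, 97, 91, 89, 85, 91]
176 [173, 168, 58, 59, 65, 127, 142, 140, 139, 138, 152, 107, 118, 103, 92, 93, 89, 84, 93, 99, 104, 97, 97, 98, 100, 100, 96, 92, 88, 89]
200 [196, 157, 155, 53, 63, 60, 58, 118, 117, 119, 114, 123, 121, 115, 99, 92, 98, 88, 96, 85, 88, 94, 89, 95, 91, 92, 98, 87, 113, 121]
230 [181, 172, 168, 159, 163, 160, 67, 57, 129, 124, 122, 106, 115, 110, 122, 124, 123, 114, 113, 124, 126, 122, 120, 119, 121, 107, 89, 77, 83, 81]
```

```bash
python3 -m handwheel '[[100,[0,0.02,0],0],[100,[0,0.04,-0.05],0],[100,[0,0.04,-0.13],0],[100,[0,0.04,-0.21],0],[100,[0,0.04,-0.29],0],[0,[0,0.02,-0.37],0],[0,[0,0,-0.42],0],[0,[0,-0.02,-0.42],0],[0,[0,-0.02,-0.42],0],[0,[0,-0.02,-0.42],0]]'
python3 - <<'E'
from h import *
st();d=snap('wrist','w8.png');f=d['frame']
for y in(-50,-40,-20,0,20):
    P=proj(d,[toworld([x/1000,y/1000,.033]) for x in(0,30,60,90,120)]).round().astype(int)
    r=P[2,1];print(y,r,P[:,0].tolist(),[ '%d'%x for x in f[r,P[4,0]:P[0,0]:6].min(1)] if P[4,0]>=0 else '')
print(proj(d,[toworld([.06,y/1000,.033]) for y in(-61,61)]).round())
E
```

```text
clock: 23.4
tcp_pos: [0.5246, 0.3523, 0.2557]
tool_rot: [0.774, -0.634, -0.0, 0.001]
contact_force: [0.5, 0.5, -0.3]
gripper_width: 0.0001
grip_force: 0.0
t 23.4 bay mm [-81.1   0.  255.7] head -90.0 F [ 0.5  0.5 -0.3] w 0.0001 grip 0.0 j6 -2.79
-50 124 [199, 176, 154, 132, 109] ['239', '240', '239', '238', '243', '243', '251', '163', '117', '103', '94', '69', '71', '72', '63']
-40 132 [200, 177, 155, 133, 111] ['240', '238', '237', '244', '244', '244', '250', '122', '135', '126', '112', '73', '57', '63', '61']
-20 147 [201, 179, 157, 135, 113] ['240', '239', '239', '246', '248', '247', '250', '124', '162', '138', '102', '82', '63', '63', '68']
0 161 [202, 180, 158, 137, 116] ['238', '238', '237', '244', '246', '243', '248', '126', '139', '113', '72', '61', '53', '52', '52']
20 175 [203, 181, 160, 139, 118] ['238', '237', '239', '242', '244', '243', '247', '113', '92', '85', '74', '56', '56', '57', '47']
[[153. 116.]
 [164. 202.]]
```

```bash
python3 -m handwheel '[[0,[-0.03,0.02,0],0.055],[0,[-0.08,0.04,0],0.11],[0,[-0.13,0.06,0],0.165],[0,[-0.18,0.08,0],0.22],[0,[-0.233,0.105,0],0.275],[0,[-0.233,0.105,0],0.33],[0,[-0.233,0.105,0],0.385],[0,[-0.233,0.105,0],0.44],[0,[-0.233,0.105,0],0.495],[0,[-0.233,0.105,0],0.55]]'
python3 -m handwheel '[[0,[0,0,0],0.055],[0,[0,0,0],0.11],[0,[0,0,0],0.165],[0,[0,0,0],0.22],[0,[0,0,0],0.275],[0,[0,0,0],0.33],[0,[0,0,0],0.385],[0,[0,0,0],0.44],[0,[0,0,0],0.466],[0,[0,0,0],0.466]]'
python3 - <<'E'
from h import *
st();d=snap('wrist','w9.png');hs=cv2.cvtColor(d['frame'],cv2.COLOR_RGB2HSV)
m=((hs[...,0]>20)&(hs[...,0]<33)&(hs[...,1]>150)&(hs[...,2]>120)).astype(np.uint8)
n,l,s,ce=cv2.connectedComponentsWithStats(m)
for i in range(1,n):
    if s[i,4]>300:
        q=cv2.boxPoints(cv2.minAreaRect(np.argwhere(l==i)[:,::-1].astype(np.float32)))
        print(s[i],q.round().tolist(),[(tobay(plane(d,*p,.15))*1000).round().tolist()[:2] for p in q])
r=((hs[...,0]<8)|(hs[...,0]>172))&(hs[...,1]>170)&(hs[...,2]>90)
n,l,s,ce=cv2.connectedComponentsWithStats(r.astype(np.uint8))
for i in range(1,n):
    if 100<s[i,4]<1500: print('red',s[i],(tobay(plane(d,*ce[i],.105))*1000).round(1))
go(-144,130,132,87)
E
```

```text
clock: 24.7
tcp_pos: [0.4355, 0.477, 0.2565]
tool_rot: [-0.018, 1.0, -0.0, -0.0]
contact_force: [0.9, -0.2, 1.0]
gripper_width: -0.0
grip_force: 0.0
clock: 25.95
tcp_pos: [0.4357, 0.4771, 0.2566]
tool_rot: [0.653, 0.758, -0.0, -0.0]
contact_force: [-0.0, 0.5, -0.3]
gripper_width: 0.0002
grip_force: 0.0
t 25.95 bay mm [-143.7  139.8  256.6] head 87.1 F [-0.   0.5 -0.3] w 0.0002 grip 0.0 j6 0.64
[ 236  189  149   47 2200] [[235.0, 192.0], [383.0, 188.0], [384.0, 231.0], [236.0, 235.0]] [[-167.0, 138.0], [-22.0, 135.0], [-16.0, 87.0], [-170.0, 91.0]]
red [ 81  35  28  95 160] [-306.8  249.7  105. ]
red [266 158  22  20 348] [-123.5  148.9  105. ]
t 26.0 bay mm [-143.7  139.8  256.7] head 87.2 F [-0.5  0.   0.1] w 0.0002 grip 0.0 j6 0.64
  -> (-144, 130, 132, 87) d [-0.0164, 0.0003, 0.2079] roll 0.0012
```

```bash
python3 -m handwheel '[[0,[-0.01,0,0.05],0],[0,[-0.016,0,0.1],0],[0,[-0.016,0,0.15],0],[0,[-0.016,0,0.19],0],[0,[-0.016,0,0.205],0],[0,[-0.016,0,0.205],0],[0,[-0.02,0,0.205],0],[0,[-0.02,0,0.205],0],[0,[-0.02,0,0.205],0],[0,[-0.02,0,0.205],0]]'
python3 - <<'E'
from h import *
s,M,h=st()
H=np.array([-6,91.])
for t,n in [(1.6,19)]+[(t,15) for t in np.arange(1.45,.2,-.15)]+[(.25,15),(.1,14),(0,12),(0,9),(0,6)]:
    q=H+140*np.array([-np.sin(t),-np.cos(t)])+n*np.array([-np.cos(t),np.sin(t)])
    dd=M.T@(toworld([q[0]/1000,q[1]/1000,s['tcp_pos'][2]])-s['tcp_pos'])/.6
    hd=np.radians(180)-t
    print(round(t,2),q.round(),dd.round(3)[:2],'roll',round(-((hd-h+np.pi)%(2*np.pi)-np.pi)/np.pi,3))
E
```

```text
clock: 27.25
tcp_pos: [0.4378, 0.4654, 0.1343]
tool_rot: [0.653, 0.757, 0.0, 0.0]
contact_force: [-0.1, 0.4, 0.7]
gripper_width: -0.0001
grip_force: 0.0
t 27.25 bay mm [-143.9  128.   134.3] head 87.1 F [-0.1  0.4  0.7] w -0.0001 grip 0.0 j6 0.63
1.6 [-145.  114.] [-0.023 -0.001] roll -0.007
1.45 [-147.   89.] [-0.065 -0.002] roll -0.055
1.3 [-145.   68.] [-0.1    0.003] roll -0.102
1.15 [-140.   48.] [-0.134  0.013] roll -0.15
1.0 [-132.   28.] [-0.165  0.028] roll -0.198
0.85 [-121.   10.] [-0.195  0.048] roll -0.246
0.7 [-108.   -6.] [-0.221  0.072] roll -0.293
0.55 [-92. -21.] [-0.243  0.099] roll -0.341
0.4 [-74. -32.] [-0.261  0.129] roll -0.389
0.25 [-55. -41.] [-0.274  0.162] roll -0.436
0.25 [-55. -41.] [-0.274  0.162] roll -0.436
0.1 [-34. -47.] [-0.282  0.198] roll -0.484
0 [-18. -49.] [-0.284  0.224] roll -0.516
0 [-15. -49.] [-0.284  0.229] roll -0.516
0 [-12. -49.] [-0.283  0.234] roll -0.516
```

```bash
python3 -m handwheel '[[0,[-0.023,-0.001,0],-0.007],[0,[-0.065,-0.002,0],-0.055],[0,[-0.1,0.003,0],-0.102],[0,[-0.134,0.013,0],-0.15],[0,[-0.165,0.028,0],-0.198],[0,[-0.195,0.048,0],-0.246],[0,[-0.221,0.072,0],-0.293],[0,[-0.243,0.099,0],-0.341],[0,[-0.261,0.129,0],-0.389],[0,[-0.261,0.129,0],-0.389]]'
python3 - <<'E'
from h import *
s,M,h=st()
H=np.array([-6,91.])
for t,n in [(t,15) for t in np.arange(.36,.05,-.06)]+[(0.03,14),(0,12),(0,9),(0,6)]:
    q=H+140*np.array([-np.sin(t),-np.cos(t)])+n*np.array([-np.cos(t),np.sin(t)])
    dd=M.T@(toworld([q[0]/1000,q[1]/1000,s['tcp_pos'][2]])-s['tcp_pos'])/.6
    hd=np.radians(180)-t
    print(round(t,2),q.round(),dd.round(3)[:2],'roll',round(-((hd-h+np.pi)%(2*np.pi)-np.pi)/np.pi,3))
E
```

```text
clock: 28.5
tcp_pos: [0.5381, 0.3214, 0.1339]
tool_rot: [0.101, 0.995, -0.0, -0.0]
contact_force: [-0.4, 0.0, 1.0]
gripper_width: 0.0002
grip_force: 0.0
t 28.5 bay mm [-73.9 -33.  133.9] head 157.1 F [-0.4  0.   1. ] w 0.0002 grip 0.0 j6 -0.87
0.36 [-69. -35.] [-0.008  0.   ] roll -0.013
0.3 [-62. -38.] [-0.022 -0.   ] roll -0.032
0.24 [-54. -41.] [-0.036  0.   ] roll -0.051
0.18 [-46. -44.] [-0.05   0.001] roll -0.07
0.12 [-38. -46.] [-0.064  0.003] roll -0.089
0.06 [-29. -48.] [-0.078  0.006] roll -0.108
0.03 [-24. -49.] [-0.086  0.009] roll -0.118
0 [-18. -49.] [-0.096  0.012] roll -0.127
0 [-15. -49.] [-0.101  0.014] roll -0.127
0 [-12. -49.] [-0.105  0.016] roll -0.127
```

```bash
python3 -m handwheel '[[0,[-0.008,0,0],-0.013],[0,[-0.022,0,0],-0.032],[0,[-0.036,0,0],-0.051],[0,[-0.05,0.001,0],-0.07],[0,[-0.064,0.003,0],-0.089],[0,[-0.078,0.006,0],-0.108],[0,[-0.086,0.009,0],-0.118],[0,[-0.096,0.012,0],-0.127],[0,[-0.101,0.014,0],-0.127],[0,[-0.103,0.015,0],-0.127]]'
python3 - <<'E'
from h import *
s,M,h=st();print(tobay(np.r_[s['contact_force'][:2]+o,0])[:2].round(1))
E
```

```text
clock: 29.75
tcp_pos: [0.593, 0.3176, 0.134]
tool_rot: [-0.099, 0.995, -0.002, -0.009]
contact_force: [-77.2, -21.4, 31.4]
gripper_width: -0.0002
grip_force: 39.9
t 29.75 bay mm [-20.9 -47.5 134. ] head -180.0 F [-77.2 -21.4  31.4] w -0.0002 grip 39.9 j6 -1.32
[-79.9  -5.7]
```

```bash
python3 -m handwheel '[[0,[0.006,0,0],0],[0,[0.012,0,0],0],[0,[0.02,0,0],0],[0,[0.04,0,0],0],[0,[0.06,0,-0.05],0],[0,[0.06,0,-0.15],0],[0,[0.06,0,-0.22],0],[0,[0.06,0,-0.22],0],[0,[0.06,0,-0.22],0],[0,[0.06,0,-0.22],0]]'
python3 - <<'E'
from h import *
st();d=snap('wrist','w10.png');hs=cv2.cvtColor(d['frame'],cv2.COLOR_RGB2HSV)
a=snap('scene','s10.png');b=snap('side','d10.png');C=[]
for c in(d,a,b):
    hs=cv2.cvtColor(c['frame'],cv2.COLOR_RGB2HSV)
    u,v=proj(c,[toworld([-.06,-.03,.105])])[0]
    m=(((hs[...,0]<8)|(hs[...,0]>172))&(hs[...,1]>170)&(hs[...,2]>90)).astype(np.uint8)
    n,l,s,ce=cv2.connectedComponentsWithStats(m)
    k=min([i for i in range(1,n) if s[i,4]>12],key=lambda i:np.hypot(*(ce[i]-[u,v])));C.append(ce[k]);print(s[k],ce[k],(u,v))
print('knob',(tobay(plane(d,*C[0],.105))*1000).round(1),(tobay(tri(a,C[1],b,C[2])[0])*1000).round(1))
hs=cv2.cvtColor(d['frame'],cv2.COLOR_RGB2HSV)
m=((hs[...,0]>20)&(hs[...,0]<33)&(hs[...,1]>150)&(hs[...,2]>120)).astype(np.uint8)
n,l,s,ce=cv2.connectedComponentsWithStats(m)
for i in range(1,n):
    if s[i,4]>300:
        q=cv2.boxPoints(cv2.minAreaRect(np.argwhere(l==i)[:,::-1].astype(np.float32)))
        print(s[i],[(tobay(plane(d,*p,.15))*1000).round().tolist()[:2] for p in q])
for c in (d,a,b):  # jar label pixels in the bay
    P=proj(c,[toworld([x/1000,y/1000,z]) for x in(20,100) for y in(-70,70) for z in(0,.07)]);u0,v0=np.maximum(P.min(0),0).astype(int);u1,v1=P.max(0).astype(int)
    hs=cv2.cvtColor(c['frame'],cv2.COLOR_RGB2HSV)[v0:v1,u0:u1];m=(hs[...,0]>110)&(hs[...,0]<140)&(hs[...,1]>30);ys,xs=np.where(m)
    if len(xs)>10: print('purple',len(xs),xs.mean()+u0,ys.mean()+v0,(tobay(plane(c,xs.mean()+u0,ys.mean()+v0,.055))*1000).round())
E
```

```text
clock: 31.0
tcp_pos: [0.564, 0.3111, 0.2645]
tool_rot: [-0.099, 0.995, -0.0, -0.001]
contact_force: [-0.1, 0.2, -0.1]
gripper_width: 0.0003
grip_force: 0.0
t 31.0 bay mm [-50.6 -48.2 264.5] head -180.0 F [-0.1  0.2 -0.1] w 0.0003 grip 0.0 j6 -1.3
[266 158  21  19 324] [276.04938272 167.23765432] (np.float64(275.0321737874862), np.float64(165.23262289000692))
[247 206   8   9  58] [250.5        209.86206897] (np.float64(251.17913890523258), np.float64(209.818616190302))
[245 189   8   7  41] [248.87804878 191.85365854] (np.float64(248.84780277838033), np.float64(192.12520527264368))
knob [-57.6 -28.8 105. ] [-59.  -28.1 107.3]
[   0    0   38   40 1330] [[-213.0, -265.0], [-212.0, -233.0], [-183.0, -240.0], [-184.0, -273.0]]
[381 122  14  67 648] [[-48.0, 74.0], [-113.0, 68.0], [-112.0, 79.0], [-47.0, 87.0]]
[ 236  214  144   19 1556] [[-19.0, -72.0], [-19.0, 77.0], [2.0, 80.0], [2.0, -73.0]]
purple 321 309.601246105919 237.3208722741433 [61. 26. 55.]
purple 111 199.06306306306305 227.84684684684686 [70. 26. 55.]
purple 81 224.77777777777777 242.08641975308643 [69. 40. 55.]
```

Run:
```python
from h import *
C={}
for n in('a','b','s10','d10'):
    f=cv2.imread(f'pics/{n}.png');hs=cv2.cvtColor(f,cv2.COLOR_BGR2HSV)
    m=(((hs[...,0]<8)|(hs[...,0]>172))&(hs[...,1]>170)&(hs[...,2]>90)).astype(np.uint8)
    k,l,s,ce=cv2.connectedComponentsWithStats(m)
    i=min([i for i in range(1,k) if s[i,4]>12],key=lambda i:np.hypot(*(ce[i]-[250,200])));print(n,s[i],ce[i].round(2));C[n]=ce[i]
a=snap('scene');b=snap('side')
for z in(.105,.112):print(proj(a,[toworld([-.06,-.03,z])]),proj(b,[toworld([-.06,-.03,z])]))
# image change near the catch / bar and jar region
for p,q,r in(('a','s10',(190,235,225,275)),('b','d10',(180,215,215,270))):
    A,B=cv2.imread(f'pics/{p}.png'),cv2.imread(f'pics/{q}.png');d=cv2.absdiff(A,B).max(2);print(p,(d[r[0]:r[1],r[2]:r[3]]>40).sum())
P=proj(a,[toworld([-.02,y/1000,z]) for y,z in((-30,.105),(-90,.105),(-90,.12))]);print(P.round(1).tolist())
```

```text
a [247 206   8   9  57] [250.44 209.82]
b [245 189   8   7  41] [248.88 191.85]
s10 [247 206   8   9  58] [250.5  209.86]
d10 [245 189   8   7  41] [248.88 191.85]
[[251.17913891 209.81861619]] [[248.84780278 192.12520527]]
[[251.1574373 207.8986226]] [[248.78696144 190.4096836 ]]
a 0
b 0
[[236.8, 207.0], [243.5, 192.8], [243.4, 188.7]]
```

The knob pixels match the starting view exactly, so the gate is shut with the bar down. The jar's label sits over the stripe, consistent with the jar resting between the ribs. Handing in.

```bash
python3 -c "
from cell import manip
print(manip.hand_in())"
```

```text
the job is handed in; nothing more can be done
None
```

I handed in the job at about 31 s with the gate shut and the bar down behind its catch (knob pixels match the start), and the jar at rest between the ribs; its distance into the bay is only a rough reading (61–70 mm against the 45–75 mm allowed), and I did not re-check the bystanders.

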